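# Index the swivel fixture to its second station

## Task

The first side of the casting on the swivel fixture is deburred. Pull the detent pin up out of the index lug that it locks, swing the swivel plate round over the other lug, feel for the hole there with the pin, and push the pin fully home so that the plate is locked at the second lug. Do not force the pin, and leave the castings and tools lying around as they are.

Things in the scene. Friction and masses are not known exactly. Their poses are not given: they have to be found in the camera images.
- fixture_base: Round swivel fixture bolted to the bench: grey foot 170 mm across, on it a fixed disc 190 mm across. Origin on the pivot axis at bench height, z up. Two steel index lugs stand out of the disc's rim: seen from the pivot, lug 1 at 150 degrees from the base's x axis and lug 2 a little past 210 degrees, both on the robot's side. Each has an upright 13 mm through hole, 112 mm from the pivot axis.
- station_1 (a point): Centre of lug 1's hole, at its top. Lugs are 44 mm wide, tops 34 mm and undersides 22 mm above the bench, with free space below. The pin is in this hole at the start. Between robot and bench stands a fixed machine guard in the plane x = 0.33: a bar 47 mm high, an upright post 30 mm square at y = 0.46 and a board from y = -0.30 to -0.47; it is open between post and board.
- station_2 (a point): The 60 degree mark: point on the 112 mm arc at 210 degrees, at lug height (34 mm above the bench). Lug 2 was clamped by hand in a curved slot for this job: the centre of its hole lies past this mark, counter-clockwise seen from above, by 0.03 to 0.17 rad (3.4 to 19 mm) along the arc; how far is not measured. Once the plate covers the hole, it can only be felt.
- swivel (a joint): Angle of the swivel plate round the pivot, rad: 0 at lug 1, grows counter-clockwise seen from above to lug 2, which is somewhere from 1.077 to 1.217; stops at -0.12 and 1.40. It stays where it is left (friction about 0.12 N m). Plate 148 mm across, top 47 mm above the bench, casting and nut on it up to 107 mm; its tongue, 44 mm wide, reaches 135 mm from the pivot.
- swivel_hole (a point): Centre of the upright 13 mm through hole in the swivel plate's tongue, at the tongue's top: 51 mm above the bench, 112 mm from the pivot axis. The tongue is 14 mm thick there and passes 3 mm above the lugs. Turns with the plate.
- pin_grip (a point): Centre of the detent pin's black ribbed round knob, 25 mm in diameter, 28 mm high; with the pin home it is 79 mm above the bench, the knob's underside 14 mm above the tongue. Below it a neck, a collar 21 mm in diameter and 6 mm high, and a steel shank 12 mm in diameter, its end chamfered by 1.3 mm. z is the pin's axis, upward.
- pin_seat (a point): Underside of the pin's collar, 28 mm below pin_grip; with the pin home it lies on the tongue, 51 mm above the bench. With the tip resting on solid lug the collar stops 22 mm above the tongue; over the hole the pin drops 4 to 5 mm farther before its balls meet the lug's edge. 25 N is ample to seat it; over 60 N between pin and fixture spoils them.
- pin_tip (a point): Lower end of the pin, 67 mm below pin_grip. 7 mm above it two sprung balls stand out of the shank; with the pin home they have snapped out below the lug. It takes 10 to 15 N to pull them into the lug or push them in from above; past that the pin slides easily. Raised 23 to 30 mm from home, the tip is clear of the lug while the balls are still in the tongue, which can then be swung by the pin.
- casting_a: Loose die-cast cover 65 x 91 x 28 mm lying to the left: a bystander. Origin under its centre.
- casting_b: Loose die-cast cover 64 x 73 x 33 mm lying to the left: a bystander. Origin under its centre.
- hex_key: Loose black L-shaped hex key 38 x 114 x 9 mm, beside the fixture: a bystander. Origin under its centre.
- deburrer: Loose blue-handled deburring tool 16 x 173 x 18 mm, to the right: a bystander. Origin under its centre.
- file_half_round: Loose red-handled file 28 x 280 x 25 mm, to the right: a bystander. Origin under its centre.
Things that resemble listed ones, but are neither listed nor needed, are in the scene too. Leave any blue or orange look-alike of the part that bears pin_grip alone.

How it is judged:
On the way, in this order (a step that is already met when the one before it is completed fails the run):
1. the pin has been drawn up clear of the first lug (z of pin_tip in the frame of fixture_base above 0.0345 m and value of joint swivel below 0.3 rad), for 0.05 s.
2. the swivel plate has been swung to the second lug (value of joint swivel between 1 and 1.3 rad), for 0.05 s.
At the end, for the whole second after the job is handed in: The pin stands upright through the tongue and the second lug, its collar within 1.5 mm of the tongue's top (balls snapped out below the lug), the swivel plate locked at the second lug, all at rest and let go (z of pin_seat in the frame of fixture_base between 0.049 and 0.0525 m and horizontal distance between pin_seat and swivel_hole below 0.003 m and angle between pin_tip's own z axis and vertical below 0.07 rad and value of joint swivel between 1.062 and 1.232 rad and linear speed of pin below 0.02 m/s); the robot touches nothing.
It fails at once if the pin was forced (more than 60 N against the fixture) (contact force between pin and fixture_base above 60 N).
It fails at once if a bystander was moved by more than 20 mm (distance of any of casting_a, casting_b, hex_key, deburrer, file_half_round from where it was at the start of the episode above 0.02 m).
It also fails if it takes over 54 s, if anything falls off the work surface, if the arm or the gripper's body presses on something with over 40 N, if the wrist force passes 120 N, or if a joint passes its speed limit or range.

## Robot

A 7-joint arm with a two-finger parallel gripper is mounted at the origin on a cart in front of the work surface, level with it; the furniture and walls round the work are solid. World frame = base frame: x ahead of the robot, y to its left, z up, the work surface at z = 0. Lengths are in m, angles in rad, forces in N, time in s.
With the tool pointing down it reaches from about 0.425 to 0.95 m from the base axis. Payload 4.7 kg.
Tool frame: the origin (TCP) lies between the finger pads; the fingertips stand 25 mm ahead of it and the grasp point (between the pads) lies 6 mm ahead of it; x points along the fingers, z is the direction in which the jaws open and shut, and the axes are right-handed (so a half turn about x gives the same grasp; the last joint's range is limited). The gripper opens to 85 mm and grips with 20 to 120 N. Pads are 22 mm wide; open, the fingers measure 114 mm over their backs; the gripper's body (76 mm by 85 mm) begins 54 mm behind the grasp point. The pads swing forward as they close: fully open they stand 13 mm farther back than shut.
Start: joints at [1.072, 0.469, -0.049, 1.532, 0.024, 1.141, -0.082], TCP at [0.306, -0.602, 0.256] pointing down, gripper open.
Joint ranges: [-2.59, 2.59], [-0.33, 1.99], [-1.39, 1.29], [0.1, 2.45], [-1.04, 4.18], [0.21, 1.99], [-2.66, 2.66]. Speed limits (rad/s): [2.57, 2.57, 3.14, 3.14, 3.14, 3.14, 3.14].

## Interface

Orientations are given as a 3x3 rotation matrix whose columns are the frame's x, y, z axes.
In Python, from rig import * gives the robot as it stands. Calls block until the motion is done:
- movep(position, orientation): joint-space move of the TCP to a pose.
- move_l(position, attitude=None, feed=0.15, until_force=None): straight line of the TCP; attitude=None keeps the orientation; feed is the mean speed in m/s. With until_force (N) it stops when the force on the tool has changed by that much, and returns True; else False.
- move_joints(angles): joint-space move.
- command_gripper(opening, newtons=None): finger opening in m; newtons is the grip in N (None keeps the last); returns when the fingers have stopped.
- sleep(seconds).
- inverse_kinematics(position, orientation): joint angles nearest the present ones, or None.
- sense(): the state.
- camera(name): name is "scene" or "side" or "wrist"; returns (picture, depth): 384x512x3 uint8, red, green, blue; 384x512 float32, m along the optical axis (not along the pixel's ray), 0 where there is no reading.
- camera_params(name): a dict with "K" (3x3 intrinsics, pixels), "position" and "rotation" of the camera in the world; the wrist camera has in their place "tool_from_camera" (4x4, takes a point from camera to tool coordinates, whose origin is the TCP and whose axes are the tool frame's). Camera axes: x right, y down, z forward; pixel columns grow to the right and rows downward; lengths in m; the calibration is good to about 2 mm. A picture is of the moment at which its call begins: read the wrist's pose just before it. camera_params takes no time and is no camera call.
A pose or a line that the arm cannot do raises Unreachable and nothing moves.
- finish_job(): hands the job in, once; it reports no verdict.
The state is a dict: "time_s": time; "joint_pos": joint angles; "qd": joint speeds; "joint_efforts": joint torques, N m; "position": TCP position; "tcp_rot": TCP orientation; "wrist_force": force on the tool from outside, world axes, zero at the start; "ft_torque": the same for the moment, N m; "finger_gap": finger opening in m.
Only numpy, scipy, OpenCV 4.12 (cv2) and the standard library are available. Lean on these libraries where they do the work, as an engineer would, in place of code of your own. Each camera call takes 0.05 s, during which the arm holds its last target. There are 200 camera calls.

## Working session

There is one attempt and no reset: what is moved stays moved. The work goes in short steps, each a Python script; the robot and the scene stay as the last script left them, time stands still between calls to the robot, and variables do not carry over. Pictures are saved under pics/ and viewed, about 8 in all and at most 12, crops included, and the job is handed in when it is done.

```bash
mkdir -p pics; ls; python3 - <<'E'
from rig import *
import cv2,numpy as np
s=sense();print(s)
for n in("scene","side"):
    p,d=camera(n);cv2.imwrite(f"pics/{n}0.png",cv2.resize(p[:,:,::-1],(800,600),interpolation=cv2.INTER_CUBIC));np.savez(f"{n}0.npz",p=p,d=d)
    print(n,camera_params(n))
print(camera_params("wrist"))
E
```

```text
pics
{'time_s': 0.0, 'joint_pos': array([ 1.07209663,  0.4694717 , -0.04857648,  1.53373598,  0.02407914,
        1.14097563, -0.08229067]), 'qd': array([-0.00073136,  0.00130062, -0.00151022, -0.00023662, -0.00088786,
        0.00090809, -0.00159378]), 'joint_efforts': array([ 1.74752618e-03, -5.10308611e+01, -4.64605715e-02, -2.37718302e+01,
        1.06938975e-02,  7.48771301e-03, -2.24654215e-06]), 'position': array([ 0.30533457, -0.60137714,  0.2552231 ]), 'tcp_rot': array([[-9.64339249e-04,  8.91651397e-01,  4.52721610e-01],
       [ 1.75892811e-03,  4.52722633e-01, -8.91649664e-01],
       [-9.99997988e-01, -6.35479994e-05, -2.00492891e-03]]), 'wrist_force': array([ 0.38465315,  0.44500317, -0.23254079]), 'ft_torque': array([-0.01561856,  0.01948504,  0.03806959]), 'finger_gap': 0.08515402088879806}
scene {'K': array([[416.96138552,   0.        , 255.99276409],
       [  0.        , 416.96138552, 187.6620588 ],
       [  0.        ,   0.        ,   1.        ]]), 'position': array([1.02365982, 0.68511729, 0.62961999]), 'rotation': array([[-0.83076916,  0.29524462, -0.47186144]
[... 303 characters left out ...]
0051, 0.42135318]), 'rotation': array([[-0.8078369 , -0.23050832,  0.5424624 ],
       [-0.58894153,  0.27915037, -0.75843454],
       [ 0.02339689, -0.93217004, -0.36126389]])}
{'K': array([[275.25435101,   0.        , 255.93795622],
       [  0.        , 275.25435101, 188.20099786],
       [  0.        ,   0.        ,   1.        ]]), 'tool_from_camera': array([[ 1.42862465e-03, -3.23887717e-01,  9.46094449e-01,
        -1.17555588e-01],
       [-6.03343964e-04, -9.46095521e-01, -3.23887173e-01,
         8.49307105e-02],
       [ 9.99998798e-01, -1.08107176e-04, -1.54703108e-03,
        -9.41208347e-04],
       [ 0.00000000e+00,  0.00000000e+00,  0.00000000e+00,
         1.00000000e+00]])}
```

View pics/scene0.png

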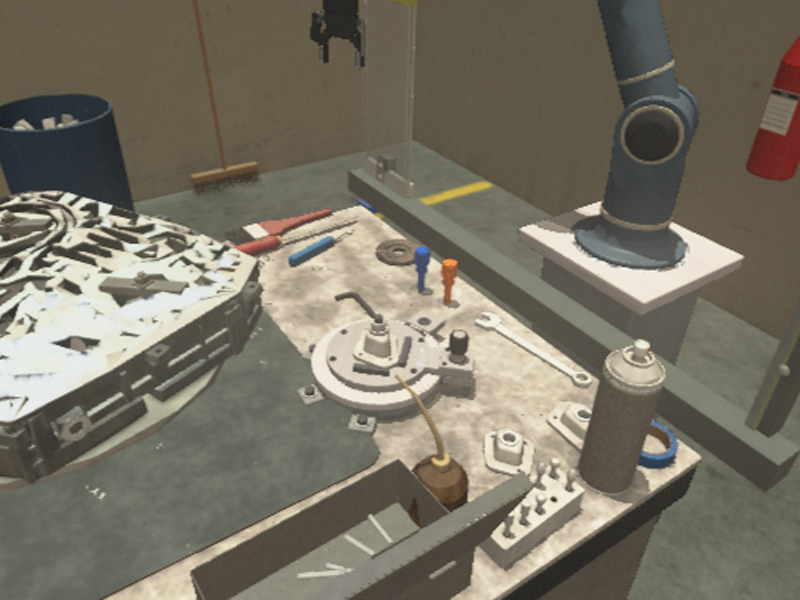

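View pics/side0.png

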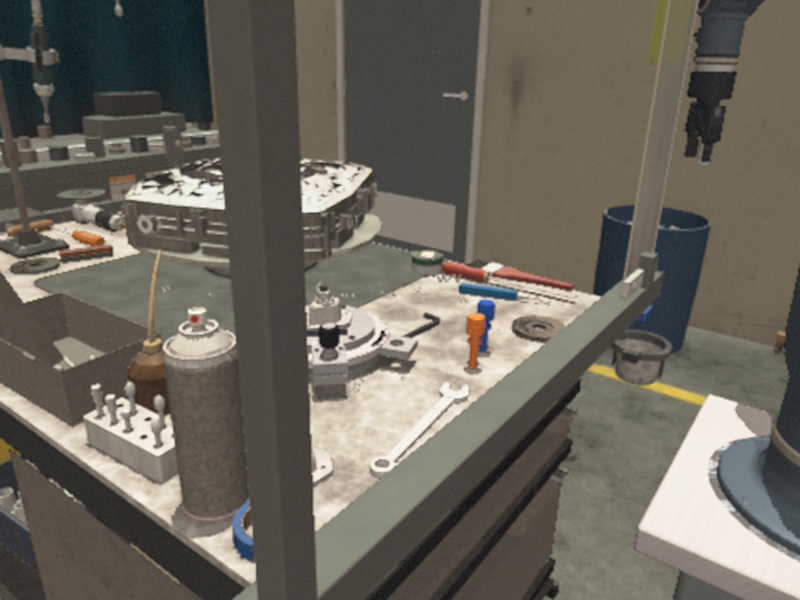

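Scene view: black ribbed knob in the fixture at (458,342), with blue (422,258) and orange (449,270) look-alikes standing free. Side view: black (329,336), orange (476,325), blue (486,310). The black one is on the tongue over lug 1, so it fits the description. Lug 2 is at scene (425,322) and side (400,347). I'll take enlarged crops to confirm.

```bash
python3 - <<'E'
import cv2,numpy as np
a=np.load("scene0.npz")['p'][185:275,190:310,::-1];b=np.load("side0.npz")['p'][170:260,180:300,::-1]
f=lambda x:cv2.resize(x,None,fx=6,fy=6,interpolation=cv2.INTER_CUBIC)[:, :]
cv2.imwrite("pics/crop1.png",cv2.resize(np.vstack([a,b]),None,fx=3.33*1,fy=3.33) if 0 else f(a));cv2.imwrite("pics/crop2.png",f(b))
E
```

```text
(no output)
```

View pics/crop1.png

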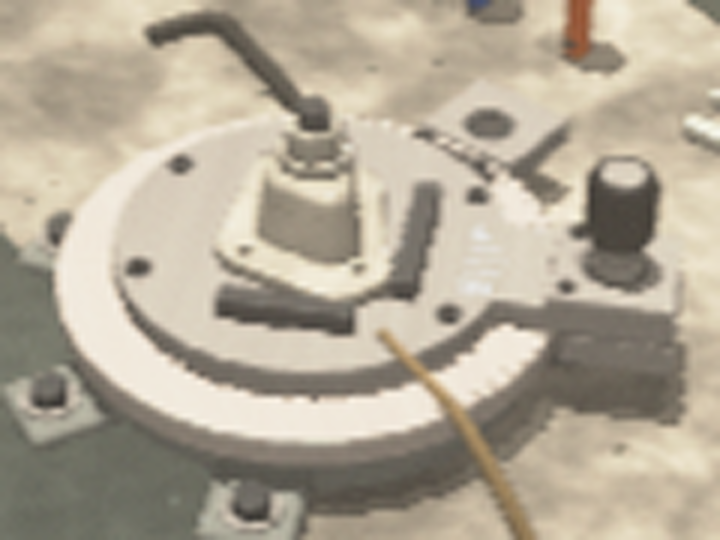

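View pics/crop2.png

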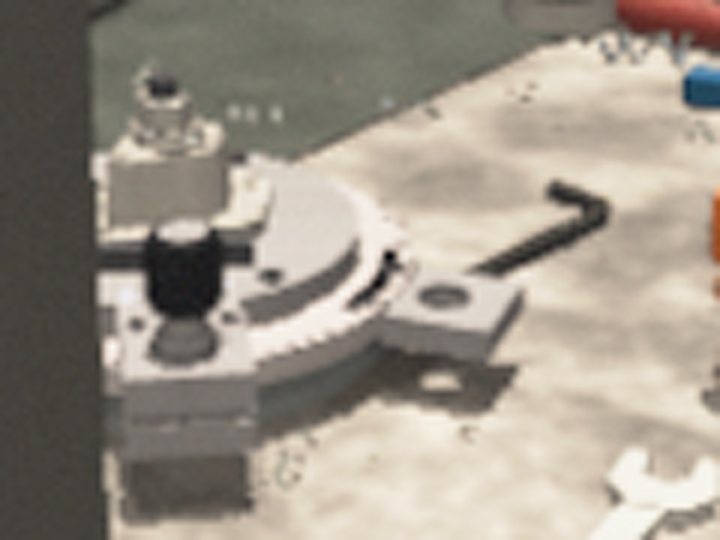

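Crops: the black knob stands on the tongue over lug 1 (crop1 (622,205), crop2 (185,270)), which confirms it as the pin. Lug 2's open hole is visible at crop1 (489,124) and crop2 (443,296). Next I triangulate all of these.

```bash
cat > h.py <<'E'
from rig import *
import numpy as np,cv2
def ray(n,u,v,prm=None):
    c=prm or camera_params(n);d=c["rotation"]@np.linalg.solve(c["K"],[u,v,1.]);return c["position"],d/np.linalg.norm(d)
def tri(rs):
    A=sum(np.eye(3)-np.outer(d,d) for p,d in rs);b=sum((np.eye(3)-np.outer(d,d))@p for p,d in rs)
    x=np.linalg.solve(A,b);return x,[round(1000*np.linalg.norm((np.eye(3)-np.outer(d,d))@(x-p)),1) for p,d in rs]
def wrist():
    s=sense();p,d=camera("wrist");c=camera_params("wrist");T=c["tool_from_camera"];R=s["tcp_rot"]
    return p,d,dict(K=c["K"],position=s["position"]+R@T[:3,3],rotation=R@T[:3,:3])
E
python3 - <<'E'
from h import *
c1=lambda u,v:ray("scene",190+(u+.5)/6-.5,185+(v+.5)/6-.5)
c2=lambda u,v:ray("side",180+(u+.5)/6-.5,170+(v+.5)/6-.5)
P={}
for n,a,b in(("knob",(622,205),(185,269)),("ktop",(625,172),(187,230)),("lug2",(489,124),(443,296)),("collar",(620,266),(183,340))):
    P[n],e=tri([c1(*a),c2(*b)]);print(n,P[n].round(4),e)
def atz(r,z):p,d=r;return (p+d*(z-p[2])/d[2]).round(4)
print("lug2 z34",atz(c1(489,124),.034),atz(c2(443,296),.034)); print("knob z79",atz(c1(622,205),.079),atz(c2(185,269),.079))
k=P["knob"][:2];l=P["lug2"][:2];m=(k+l)/2;h=np.linalg.norm(k-l)/2;print("sep ang",2*np.arcsin(h/.112))
n=np.array([(l-k)[1],-(l-k)[0]])/(2*h);n*=np.sign(n[0]);print("pivot",m+n*np.sqrt(.112**2-h*h), n)
R=np.array([[0,0,1],[0,1,0],[-1,0,0.]])
print(sense()["tcp_rot"].round(2))
E
```

```text
knob [0.5564 0.1515 0.0797] [np.float64(0.5), np.float64(0.5)]
ktop [0.5558 0.1508 0.0939] [np.float64(0.6), np.float64(0.6)]
lug2 [0.5316 0.0387 0.035 ] [np.float64(0.0), np.float64(0.0)]
collar [0.5565 0.1534 0.0535] [np.float64(0.9), np.float64(0.9)]
lug2 z34 [0.5308 0.0376 0.034 ] [0.5328 0.0371 0.034 ]
knob z79 [0.5562 0.1515 0.079 ] [0.5579 0.1494 0.079 ]
sep ang 1.0833754148935806
pivot [0.63773725 0.07452921] [ 0.97679459 -0.21417827]
[[-0.    0.89  0.45]
 [ 0.    0.45 -0.89]
 [-1.   -0.   -0.  ]]
```

The knob centre is at about (0.556, 0.151, 0.080), lug 2's hole at (0.532, 0.038) and the pivot near (0.638, 0.075). On the way in, the guard board (y -0.30 to -0.47) is in the path, so I need a folded pose to swing past it.

```bash
python3 - <<'E'
from h import *
def Rt(a,t,s=1): # tool x = down tilted by t outward (t>0) at azimuth a, y outward
    r=np.array([np.cos(a),np.sin(a),0]);x=np.array([0,0,-1])*np.cos(t)+r*np.sin(t);z=np.array([np.sin(a),-np.cos(a),0])*s
    return np.c_[x,np.cross(z,x),z]
a=-1.4
for t in(0,-.4,-.8):
  for z in(.25,.35,.45,.55,.65):
    for r in(.25,.3,.35,.4):
      q=inverse_kinematics([r*np.cos(a),r*np.sin(a),z],Rt(a,t))
      if q is not None: print(t,z,r,np.round(q,2));break
R=Rt(np.arctan2(-.214,.977),0);print(R.round(2))
for p in([.51,.09,.35],[.556,.151,.08],[.532,.04,.08]):print(p,inverse_kinematics(p,R))
E
```

```text
0 0.25 0.25 [ 1.   -0.31  0.17  2.4   0.06  1.04 -1.83]
0 0.35 0.3 [ 1.01 -0.29  0.19  2.16  0.06  1.27 -1.8 ]
0 0.45 0.3 [ 1.06 -0.33  0.13  1.96  0.04  1.5  -1.78]
0 0.55 0.3 [ 1.04 -0.32  0.14  1.74  0.05  1.72 -1.79]
0 0.65 0.3 [ 1.05 -0.27  0.13  1.49  0.04  1.92 -1.78]
-0.4 0.25 0.25 [ 0.93 -0.05  0.34  2.26 -0.04  1.32 -1.68]
-0.4 0.35 0.25 [ 0.93 -0.16  0.31  2.11 -0.02  1.58 -1.74]
-0.4 0.45 0.25 [ 0.93 -0.22  0.28  1.93 -0.02  1.81 -1.78]
-0.8 0.25 0.25 [ 0.95  0.23  0.41  2.16 -0.1   1.58 -1.54]
-0.8 0.35 0.25 [ 0.92  0.08  0.41  2.05 -0.07  1.82 -1.61]
[[ 0.    0.98 -0.21]
 [ 0.   -0.21 -0.98]
 [-1.    0.    0.  ]]
[0.51, 0.09, 0.35] [ 0.28282005  0.18837058 -0.62220006  1.74493088  0.11545476  1.24500795
 -2.1544806 ]
[0.556, 0.151, 0.08] [-0.06649128  0.54808044 -0.3592877   1.90868892  0.27733579  0.73304286
 -2.37162305]
[0.532, 0.04, 0.08] [ 0.05624444  0.4827844  -0.26718905  2.01237723  0.19849171  0.67076593
 -2.12432021]
```

```bash
cat >> h.py <<'E'
def Rt(a,s=-1): # tool down, jaws tangential at pivot azimuth a, camera on robot side for s=-1
    x=np.array([0,0,-1.]);z=np.array([np.sin(a),-np.cos(a),0])*s;return np.c_[x,np.cross(z,x),z]
AZ=np.arctan2(-.214,.977);RG=Rt(AZ)
E
python3 - <<'E'
from h import *
q=sense()["joint_pos"].copy()
def st(m):s=sense();print(m,round(s["time_s"],2),s["position"].round(3),s["wrist_force"].round(1))
q[0]=1.4;move_joints(q);st(1)
f=[1.4,-.28,0,2.15,0,1.27,.5];move_joints(f);st(2)
f[0]=-.1;f[6]=.9;move_joints(f);st(3)
movep([.49,.10,.30],RG);st(4)
p,d,c=wrist();np.savez("w1.npz",p=p,d=d,**c);cv2.imwrite("pics/w1.png",cv2.resize(p[:,:,::-1],(800,600),interpolation=cv2.INTER_CUBIC))
movep([.55,.10,.30],RG);st(5);p,d,c=wrist();np.savez("w2.npz",p=p,d=d,**c);cv2.imwrite("pics/w2.png",cv2.resize(p[:,:,::-1],(800,600),interpolation=cv2.INTER_CUBIC))
print(sense()["joint_pos"])
E
```

```text
1 0.98 [ 0.098 -0.667  0.255] [0.8 0.8 0.1]
2 2.44 [ 0.009 -0.297  0.352] [0.1 0.  0.2]
3 4.05 [ 0.296 -0.013  0.352] [ 0.8  0.3 -0.7]
4 4.97 [0.49  0.099 0.3  ] [-0.6  0.2  0.3]
5 5.37 [0.55  0.099 0.301] [-0.  -0.2 -0.8]
[-0.20849949  0.24270264 -0.05536747  1.75648923  0.01476114  1.14240457
  1.0852101 ]
```

View pics/w1.png

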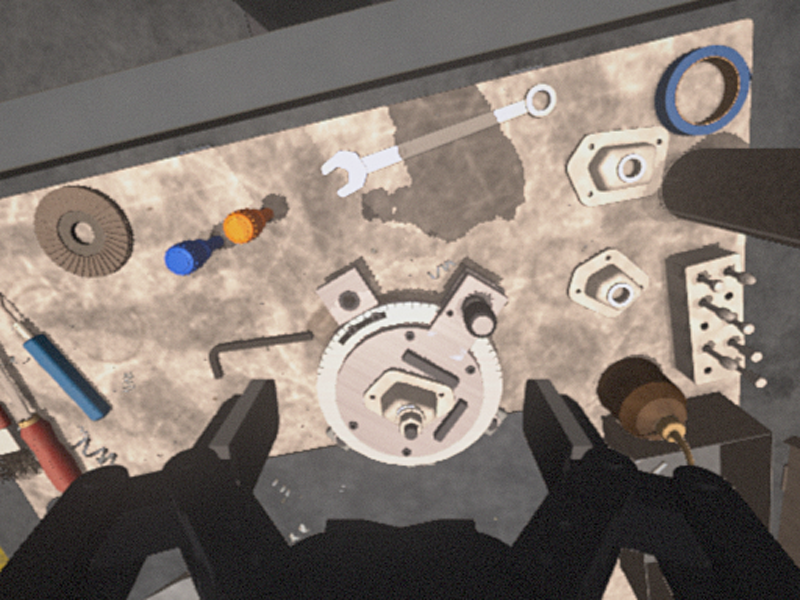

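View pics/w2.png

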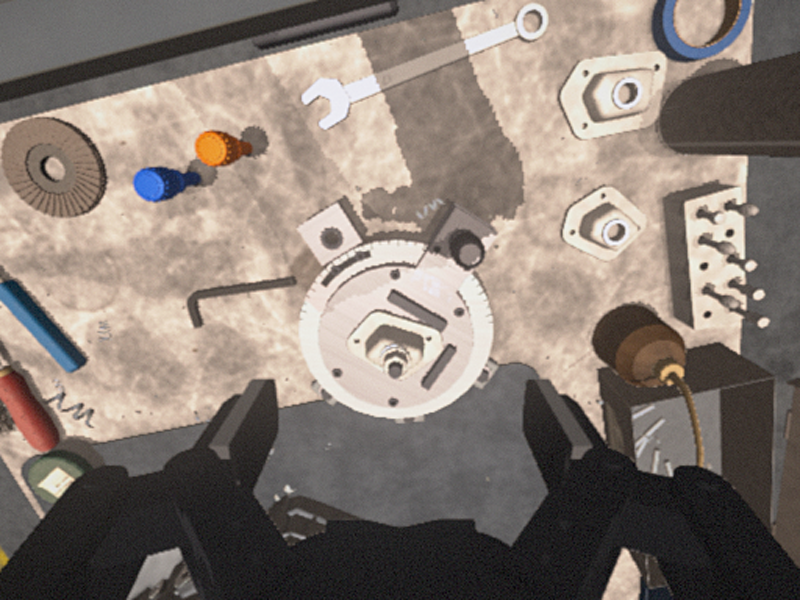

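Wrist views: knob top at w1 (484,319) and w2 (468,250), lug 2's hole at w1 (349,300) and w2 (332,238), disc ring clearly visible. The black pin is on the tongue at the right-hand lug, and the blue and orange copies stand well away. I'll refine the pivot with a depth-based circle fit.

```bash
python3 - <<'E'
from h import *
from scipy.optimize import least_squares
W=[np.load(f"w{i}.npz") for i in(1,2)]
W=[{k:w[k] for k in w} for w in W]
px=lambda u,v:((u+.5)*.64-.5,(v+.5)*.64-.5)
for n,a,b in(("ktop",(484,319),(468,250)),("lug2",(349,300),(332,238))):
    print(n,tri([ray("",*px(*a),W[0]),ray("",*px(*b),W[1])])); 
    for w,uv in zip(W,(a,b)):
        p,d=ray("",*px(*uv),w);z=.034 if n=="lug2" else .093;print((p+d*(z-p[2])/d[2]).round(4))
for w in W:
    v,u=np.mgrid[:384,:512];X=np.stack([u,v,np.ones_like(u)],-1)@np.linalg.inv(w["K"]).T*w["d"][...,None]@w["rotation"].T+w["position"]
    for lo,hi,r0 in((.044,.056,.074),(.030,.043,.095)):
        m=(X[...,2]>lo)&(X[...,2]<hi)&(w["d"]>0)&(np.hypot(X[...,0]-.638,X[...,1]-.0745)<.125)
        P=X[m];c=np.array([.638,.0745])
        # outer boundary: max radius per azimuth, excluding lugs/tongue side
        th=np.arctan2(P[:,1]-c[1],P[:,0]-c[0]);B=[]
        for t in np.arange(-1.7,1.7,.05):
            s=P[abs(th-t)<.025]
            if len(s):B.append(s[np.hypot(*(s[:,:2]-c).T).argmax(),:2])
        B=np.array(B);f=least_squares(lambda x:np.hypot(*(B-x[:2]).T)-x[2],[*c,r0],loss="soft_l1",f_scale=.001)
        print("circle",f.x.round(4),np.median(P[:,2]).round(4),len(B))
E
```

```text
ktop (array([0.55668687, 0.15598585, 0.08355851]), [np.float64(1.5), np.float64(1.5)])
[0.5525 0.1563 0.093 ]
[0.5543 0.1535 0.093 ]
lug2 (array([0.53238529, 0.04114981, 0.03166027]), [np.float64(0.1), np.float64(0.1)])
[0.5316 0.0415 0.034 ]
[0.532  0.0418 0.034 ]
circle [0.6389 0.0759 0.0728] 0.0472 68
circle [0.6388 0.0759 0.094 ] 0.0339 68
circle [0.6385 0.0761 0.0731] 0.0473 68
circle [0.6387 0.0761 0.094 ] 0.0339 68
```

```bash
python3 - <<'E'
from h import *
def st(m):s=sense();print(m,round(s["time_s"],2),s["position"].round(4),s["wrist_force"].round(1),s["ft_torque"].round(2),round(s["finger_gap"],4))
movep([.556,.152,.20],RG);command_gripper(.05,60);st("above")
print(move_l([.556,.152,.086],feed=.12,until_force=8));st("down")
command_gripper(.0,60);st("grip");sleep(.2);st("held")
p,d,c=wrist();cv2.imwrite("pics/w3.png",p[100:,60:460,::-1].repeat(2,0).repeat(2,1))
E
```

```text
above 6.38 [0.5563 0.1517 0.2007] [-0.6 -0.3 -0.4] [ 0.01  0.01 -0.02] 0.05
False
down 7.48 [0.5566 0.1522 0.0867] [ 0.7  0.2 -0.7] [-0.02  0.02  0.04] 0.0501
grip 7.83 [0.5566 0.1522 0.087 ] [-0.5 -0.6  5.3] [-0.05  0.19  0.  ] 0.0233
held 8.03 [0.5566 0.1522 0.0869] [-0.9 -0.1  5. ] [-0.08  0.22  0.  ] 0.0234
```

View pics/w3.png

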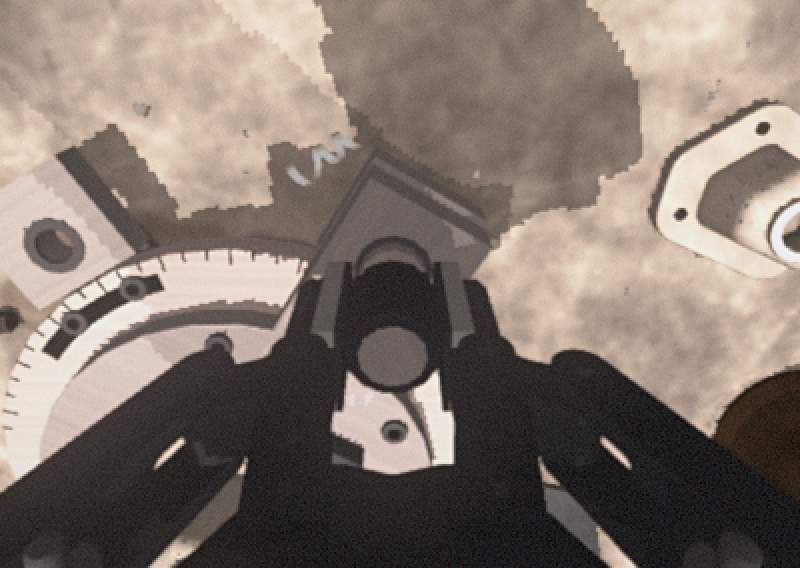

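```bash
python3 - <<'E'
from h import *
def st(m):s=sense();print(m,round(s["time_s"],2),s["position"].round(4),s["wrist_force"].round(1),s["ft_torque"].round(2),round(s["finger_gap"],4))
p,d,c=wrist();o,r=ray("",256.3,278.3,c);print("knob by wrist",(o+r*(.093-o[2])/r[2]).round(4))
command_gripper(0,90);st("grip")
s=sense()["position"]
for dz in(.008,.016,.0265):
    move_l(s+[0,0,dz],feed=.04);st(dz)
for n in("side","wrist"):
    p=camera(n)[0];cv2.imwrite(f"pics/l_{n}.png",(cv2.resize(p[170:260,180:300,::-1],None,fx=6,fy=6,interpolation=cv2.INTER_CUBIC) if n=="side" else p[100:,60:460,::-1].repeat(2,0).repeat(2,1)))
E
```

```text
knob by wrist [0.5579 0.1539 0.093 ]
grip 8.35 [0.5566 0.1523 0.087 ] [-0.3 -0.2  6.4] [-0.04  0.2  -0.05] 0.0229
0.008 8.72 [0.5567 0.1522 0.0955] [-0.1  0.1  0.9] [-0.02  0.03  0.02] 0.0227
0.016 9.07 [0.5566 0.1524 0.1036] [-1.6 -0.5  1.1] [ 0.08  0.12 -0.02] 0.0227
0.0265 9.49 [0.5569 0.1521 0.1145] [-0.7 -0.4  1.3] [-0.18  0.26 -0.06] 0.023
```

View pics/l_side.png

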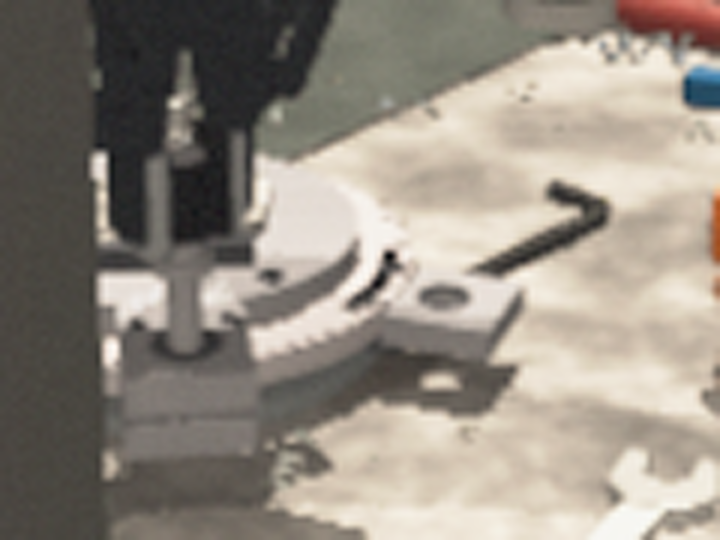

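Collar has risen about 27 mm and the shank is still in the tongue. Now I swing along the arc and watch the radial force.

```bash
cat >> h.py <<'E'
A0=np.radians(136.6);C=np.array([.6381,.0752])
ZL=.1145
def at(th,z,r=.112,c=C):a=A0+th;return np.array([c[0]+r*np.cos(a),c[1]+r*np.sin(a),z])
def F(th):
    f=sense()["wrist_force"];a=A0+th;return round(f@[np.cos(a),np.sin(a),0],1),round(f@[-np.sin(a),np.cos(a),0],1),round(f[2],1)
E
python3 - <<'E'
from h import *
for th in np.arange(.1,1.01,.1):
    move_l(at(th,ZL-.0005),feed=.08);f=F(th);print(round(th,2),round(sense()["time_s"],2),sense()["position"].round(4),f)
    if abs(f[0])>12 or abs(f[1])>12:break
p=camera("side")[0];cv2.imwrite("pics/s_side.png",cv2.resize(p[150:270,170:330,::-1],None,fx=4.5,fy=4.5,interpolation=cv2.INTER_CUBIC))
E
```

```text
0.1 9.88 [0.5489 0.1426 0.1141] (np.float64(0.2), np.float64(-0.1), np.float64(-0.7))
0.2 10.18 [0.5424 0.1331 0.1138] (np.float64(0.5), np.float64(0.6), np.float64(-0.8))
0.3 10.47 [0.5371 0.1234 0.1138] (np.float64(-0.2), np.float64(1.9), np.float64(-1.4))
0.4 10.76 [0.5328 0.1131 0.1139] (np.float64(0.1), np.float64(1.9), np.float64(-1.7))
0.5 11.05 [0.5295 0.1024 0.114 ] (np.float64(1.1), np.float64(0.9), np.float64(-0.5))
0.6 11.34 [0.5273 0.0914 0.1139] (np.float64(0.6), np.float64(0.7), np.float64(-1.2))
0.7 11.63 [0.5262 0.0803 0.1139] (np.float64(0.6), np.float64(1.0), np.float64(-0.6))
0.8 11.93 [0.5262 0.0691 0.1139] (np.float64(-0.3), np.float64(0.7), np.float64(-0.5))
0.9 12.22 [0.5273 0.0579 0.1139] (np.float64(1.0), np.float64(1.7), np.float64(-2.2))
1.0 12.51 [0.5296 0.0471 0.114 ] (np.float64(1.2), np.float64(0.7), np.float64(-2.6))
```

View pics/s_side.png

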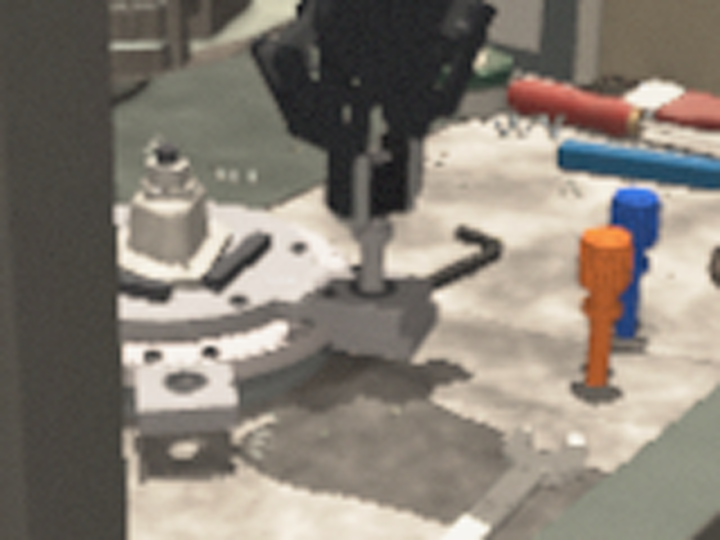

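The tongue followed with almost no side load, and the side view shows it at lug 2 with the pin still in it. Next step: light probing for the hole.

```bash
python3 - <<'E'
from h import *
zf=.1035
for th in(1.06,1.085,1.11,1.13,1.15,1.17,1.19,1.21):
    move_l(at(th,.1125),feed=.06)
    hit=move_l(at(th,zf),feed=.025,until_force=7);s=sense();print(th,hit,round(s["time_s"],2),s["position"].round(4),F(th))
    if s["position"][2]<.1065:break
    move_l(at(th,.1125),feed=.04)
E
```

```text
1.06 True 13.09 [0.5308 0.0413 0.1085] (np.float64(-1.2), np.float64(0.3), np.float64(-1.0))
1.085 True 14.03 [0.5317 0.0393 0.1032] (np.float64(1.3), np.float64(-0.0), np.float64(2.3))
```

Solid lug at th 1.06 (z 0.1085). At 1.085 the pin dropped 5.3 mm to the balls, so the hole is found. Pushing in.

```bash
python3 - <<'E'
from h import *
s=sense()["position"]
for z,fl in((.098,30),(.0905,30),(.0855,20)):
    h=move_l([s[0],s[1],z],feed=.025,until_force=fl);t=sense();print(z,h,round(t["time_s"],2),t["position"].round(4),t["wrist_force"].round(1),round(t["finger_gap"],4))
p=camera("side")[0];cv2.imwrite("pics/home.png",cv2.resize(p[150:270,170:330,::-1],None,fx=4.5,fy=4.5,interpolation=cv2.INTER_CUBIC))
E
```

```text
0.098 False 14.38 [0.5314 0.0393 0.0973] [ 0.2  0.6 -2.4] 0.0223
0.0905 False 14.82 [0.5313 0.0393 0.0893] [ 2.2  0.5 -8.8] 0.0228
0.0855 True 15.06 [0.5317 0.0392 0.0871] [-0.9  0.5  5.8] 0.0226
```

View pics/home.png

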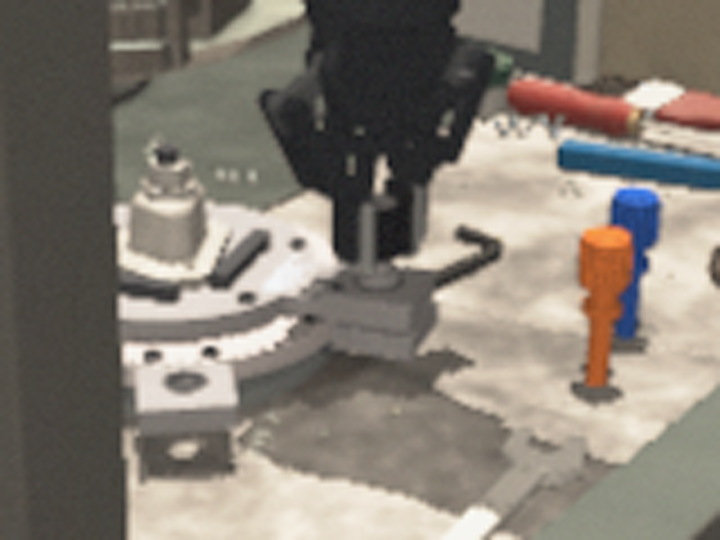

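```bash
python3 - <<'E'
from h import *
def st(m):t=sense();print(m,round(t["time_s"],2),t["position"].round(4),t["wrist_force"].round(1),round(t["finger_gap"],4))
s=sense()["position"]
print("push",move_l([s[0],s[1],.0835],feed=.02,until_force=20));st("push")
z=sense()["position"]
print("pull",move_l(z+[0,0,.003],feed=.01,until_force=6));st("pull")
print("push",move_l([s[0],s[1],.0835],feed=.02,until_force=22));st("push")
command_gripper(.05);st("open")
t=sense()["position"];move_l([t[0],t[1],.2],feed=.15);st("up")
p,d,c=wrist();np.savez("wend.npz",p=p,d=d,**c);q=camera("side")[0];np.savez("send.npz",p=q);cq=camera("scene")[0];np.savez("cend.npz",p=cq)
a=cv2.resize(q[170:250,220:300,::-1],(480,480),interpolation=cv2.INTER_CUBIC);b=cv2.resize(cq[185:265,225:305,::-1],(480,480),interpolation=cv2.INTER_CUBIC)
cv2.imwrite("pics/end.png",cv2.resize(np.hstack([a,b]),(800,400)))
E
```

```text
push True
push 15.32 [0.532  0.0389 0.0871] [-1.1  0.5  6.3] 0.0229
pull True
pull 15.54 [0.5318 0.039  0.0871] [ 0.6 -0.   3.5] 0.0227
push True
push 15.75 [0.532  0.039  0.0871] [-1.4 -0.5  6.6] 0.0229
open 16.12 [0.5316 0.0389 0.086 ] [-0.7  0.3  0.3] 0.0503
up 17.03 [0.531  0.0389 0.1992] [ 0.7  0.2 -1.1] 0.0502
```

View pics/end.png

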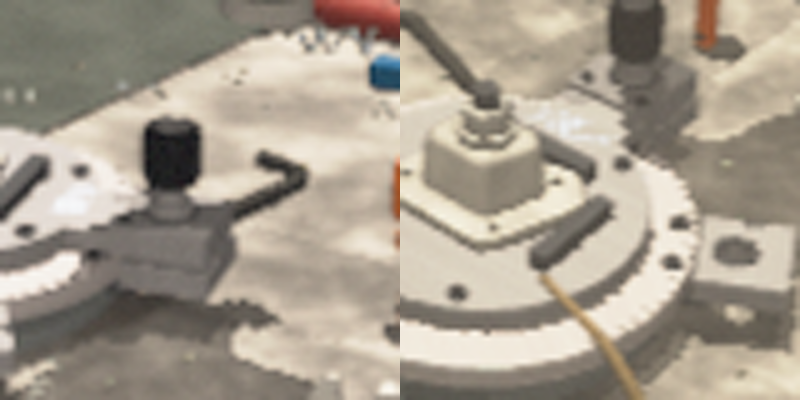

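Both views show the pin upright with its collar down on the tongue, over lug 2. I'll check the knob height from these two views and hand in.

```bash
python3 - <<'E'
from h import *
x,e=tri([ray("side",220+173.5/5-.5,170+153.5/5-.5),ray("scene",225+236.5/5-.5,185+28/5-.5)]);print(x.round(4),e)
if abs(x[2]-.0797)<.004: finish_job();print("handed in",sense()["time_s"])
E
```

```text
[0.5315 0.0379 0.0796] [np.float64(0.8), np.float64(0.8)]
the job is handed in; nothing more can be done
the job is handed in; nothing more can be done
```

The pin is pushed home at lug 2 with the plate locked there. I handed the job in at roughly 17 s of robot time; `finish_job` gave no verdict.

**What I did:** I folded the arm past the guard board and gripped the black knob. I drew the pin up about 27 mm and swung the plate with under 3 N of load. Probing met solid lug at my estimate of 1.06 rad. At about 1.085 rad the pin dropped 5.3 mm, so that was the hole, and I pushed it in there.

**Last checks:**
- **Seating:** the gripper height when seated was 0.0871 m, against 0.0869 m when the pin was home in lug 1. The knob measured 79.6 mm high in two views, against 79.7 mm before.
- **Pull test:** the test stopped on its 6 N change limit and the pin did not move. It is only a weak check, because the tool reading was still pushing down when it stopped.
- **Push force:** the pushes stopped on force-change limits of 20–22 N, well under 60 N. The readings taken afterwards were only about 6 N, so I did not measure the peak directly.
- **Bystanders:** the hex key looks unmoved in the side view; I did not measure the bystanders' positions.

**Disagreements:** camera estimates of lug 2's angle ranged from 1.05 to 1.083 rad, partly below the stated 1.077 minimum. The final swivel angle is about 1.085 rad from the arm's position.

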